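# Lay out the sample pots on the display board

### The arm

A 6-joint arm with a two-finger parallel gripper is mounted at the origin on the work surface. World frame = base frame: x ahead of the robot, y to its left, z up, the work surface at z = 0. Lengths are in mm, angles in rad, forces in N, time in s.
With the tool pointing down it reaches from about 275 to 1000 mm from the base axis. Payload 8.4 kg.
Tool frame: the origin (TCP) lies at the very end of the fingers, on their centre line; the grasp point (between the pads) lies 19 mm behind it; z points along the fingers, y is the direction in which the jaws open and shut (so a half turn about z gives the same grasp; the last joint's range is limited). The gripper opens to 85 mm and grips with 20 to 120 N. Pads are 22 mm wide; open, the fingers measure 114 mm over their backs; the gripper's body (76 mm by 85 mm) begins 54 mm behind the grasp point. The pads swing forward as they close: fully open they stand 13 mm farther back than shut.
Start: joints at [-0.002, 0.353, 1.633, -0, 1.155, -0.002], TCP at [625.002, -0, 231.281] pointing down, gripper open.
Joint ranges: [-2.63, 2.63], [-0.92, 2.1], [0.06, 2.66], [-1.3, 4.44], [0, 2.69], [-3.02, 3.02]. Speed limits (rad/s): [2.22, 2.22, 2.79, 3.14, 3.14, 3.14].

### API

Orientations are given as [roll, pitch, yaw] about the fixed x, y, z axes, in that order (R = Rz(yaw) Ry(pitch) Rx(roll)).
In Python, from rig import readout, grab_frame, calibration, r gives the robot as it stands. The module is installed in compiled form; this text tells all that it offers.
- The arm moves only by the tool play_rows, never from a script. Its argument "rows" is a list of rows, each a list of 3 entries, a list of its own where there are three numbers: the closure in counts, from 0 (fully open) to 255 (shut), then the shift along the tool's x, y, z in cm, then the turn, a rotation vector about the tool's x, y, z in rad. In form: [[gripper, [dx, dy, dz], [rx, ry, rz]], ...]. A call has 1 to 12 rows; each row is the pose to reach, as a shift and turn from the pose commanded when the call began, along the tool's axes at that moment; what a row does not reach only later rows make up. A row lasts 1/12 s, in which the tool goes at most 41.7 mm and 7.16 degrees, less where a joint would pass 70% of its speed; a pose out of reach is approached as far as the arm can. A call with a gripper value outside its range is refused whole. The fingers move at their own pace and stop on an object; "squeeze" is the grip in N (left out, the last holds). Time passes only in rows, so rows that repeat a pose let the fingers close. It gives the time, the measured TCP pose, the force and the opening at its end, in the units of the state.
- readout.sense(): the state, without advancing time (a new reading comes with each control period).
- grab_frame(name): name is "scene" or "side" or "wrist"; returns (picture, depth): 400x640x3 uint8, red, green, blue; 400x640 float32, mm along the optical axis (not along the pixel's ray), 0 where there is no reading.
- calibration(name): a dict with "vfov" (degrees; the focal length in pixels is half the picture's height over the tangent of half this angle, whatever the lens; pixels are square), "cx", "cy" (the principal point, pixels), "cam_to_world" (4x4, takes a point from camera to world coordinates). Camera axes: x right, y down, z forward; pixel columns grow to the right and rows downward; lengths in mm; the calibration is good to about 2 mm. A picture is of the moment at which its call begins: read the wrist's pose just before it. calibration takes no time and is no camera call; for the wrist camera it gives the pose at the moment of the call.
- r.sign_off(): hands the job in, once; it reports no verdict.
The state is a dict: "clock": time; "qpos": joint angles; "qvel": joint speeds; "joint_efforts": joint torques, N m; "eef_pos": TCP position; "tcp_rot": TCP orientation; "contact_force": force on the tool from outside, world axes, zero at the start; "wrist_torque": the same for the moment, N m; "opening": opening from 0.0 (shut) to 1.0 (fully open).
Only numpy, scipy, OpenCV 4.12 (cv2) and the standard library are available. Lean on these libraries where they do the work, as an engineer would, in place of code of your own. Each camera call takes 0.05 s, during which the arm holds its last target.

### The job

Lay out the small sample pots on the display board: put the terracotta saucer in the middle of the black slate coaster and stand the terracotta pot in it. On the other three coasters stand the white, grey and blue pots so that, from left to right as the robot sees them, they read white, grey, blue (grey between the other two), each upright in the middle of its coaster. Leave the large ridged planter where it is and let go of everything at the end.

Things in the scene. Friction and masses are not known exactly. Their poses are not given: they have to be found in the camera images.
- white_pot_mid (a point): White ribbed plant pot. Stands upright on the table, right of the board; round. 62 mm high, wall 4 mm, about 130 g. This point is on its axis, half-way up (31 mm above its underside); z points up through the mouth. Straight-sided, 56 mm in diameter over the ribs, foot 48 mm.
- grey_pot_mid (a point): Grey (dark grey) plant pot with ridged bands round it. Stands upright on the table, right of the board; round. 62 mm high, wall 4 mm, about 130 g. This point is on its axis, half-way up (31 mm above its underside); z points up through the mouth. Straight-sided, 54 to 56 mm in diameter over the bands, tapering to a 42 mm foot in the lowest 14 mm.
- blue_pot_mid (a point): Dark blue glazed plant pot with a waist under its rim. Stands upright on the table, right of the board; round. 62 mm high, wall 4 mm, about 130 g. This point is on its axis, half-way up (31 mm above its underside); z points up through the mouth. Belly 56 mm in diameter and straight from 18 to 42 mm above its underside, waist 50 mm, rim 56 mm, foot 44 mm.
- terracotta_pot_mid (a point): Terracotta (orange-brown) plant pot with a collar. Stands upright on the table, right of the board; round. 62 mm high, wall 4 mm, about 130 g. This point is on its axis, half-way up (31 mm above its underside); z points up through the mouth. The collar, from 37 mm above its underside up to the rim, is 54 mm in diameter; below it the body tapers from 49 mm to a 36 mm foot. Grip it at the collar.
- saucer_mid (a point): Terracotta saucer for the terracotta pot: a round, low, straight-sided dish standing upright on the table at the right of the board, 60 mm in diameter and 20 mm high, about 80 g. Its recess is 53 mm in diameter; the floor of the recess lies 10 mm above its underside. It can be gripped across its outside. This point is on its axis, half-way up (10 mm above its underside); z points up.
- coaster_slate: Black slate coaster, the place for the saucer. Fixed disc, 78 mm in diameter, 6 mm thick, on the fixed 10 mm thick wooden display board at the robot's left. Origin at the centre of its underside; its upper face is 16 mm above the table. Axes follow the board, turned up to 12 degrees: x away from the robot, y to the robot's left, z up. Coasters swap places; neighbours' centres are 105 mm or more apart.
- coaster_cork: Cork (brown) coaster. Fixed disc, 78 mm in diameter, 6 mm thick, on the fixed 10 mm thick wooden display board at the robot's left. Origin at the centre of its underside; its upper face is 16 mm above the table. Axes follow the board, turned up to 12 degrees: x away from the robot, y to the robot's left, z up. 
- coaster_green: Green coaster. Fixed disc, 78 mm in diameter, 6 mm thick, on the fixed 10 mm thick wooden display board at the robot's left. Origin at the centre of its underside; its upper face is 16 mm above the table. Axes follow the board, turned up to 12 degrees: x away from the robot, y to the robot's left, z up. 
- coaster_yellow: Yellow coaster. Fixed disc, 78 mm in diameter, 6 mm thick, on the fixed 10 mm thick wooden display board at the robot's left. Origin at the centre of its underside; its upper face is 16 mm above the table. Axes follow the board, turned up to 12 degrees: x away from the robot, y to the robot's left, z up. 
- planter_mid (a point): Large light grey, ridged planter, 128 mm in diameter at the rim and 130 mm high, standing loose on the table to the left of the board; not to be moved. This point is on its axis, half-way up (65 mm above the table).
There are look-alikes about, which are no part of the job. What is shaped like the part that bears blue_pot_mid but green or yellow is not meant.

How it is judged (in metres and radians):
At the end, for the whole second after the job is handed in: Saucer on the slate coaster, terracotta pot in its recess (axes within 11 mm); white, grey, blue pots left to right on the other coasters. Each within 15 mm of its coaster's centre, 4 mm in height, upright within 0.1 rad, at rest, released (((horizontal distance between white_pot_mid and coaster_cork below 0.015 m and z of white_pot_mid in the frame of coaster_cork between 0.033 and 0.041 m and horizontal distance between grey_pot_mid and coaster_green below 0.015 m and z of grey_pot_mid in the frame of coaster_green between 0.033 and 0.041 m and horizontal distance between blue_pot_mid and coaster_yellow below 0.015 m and z of blue_pot_mid in the frame of coaster_yellow between 0.033 and 0.041 m and y of coaster_cork in the frame of coaster_green above 0.02 m and y of coaster_green in the frame of coaster_yellow above 0.02 m) or (horizontal distance between white_pot_mid and coaster_cork below 0.015 m and z of white_pot_mid in the frame of coaster_cork between 0.033 and 0.041 m and horizontal distance between grey_pot_mid and coaster_yellow below 0.015 m and z of grey_pot_mid in the frame of coaster_yellow between 0.033 and 0.041 m and horizontal distance between blue_pot_mid and coaster_green below 0.015 m and z of blue_pot_mid in the frame of coaster_green between 0.033 and 0.041 m and y of coaster_cork in the frame of coaster_yellow above 0.02 m and y of coaster_yellow in the frame of coaster_green above 0.02 m) or (horizontal distance between white_pot_mid and coaster_green below 0.015 m and z of white_pot_mid in the frame of coaster_green between 0.033 and 0.041 m and horizontal distance between grey_pot_mid and coaster_cork below 0.015 m and z of grey_pot_mid in the frame of coaster_cork between 0.033 and 0.041 m and horizontal distance between blue_pot_mid and coaster_yellow below 0.015 m and z of blue_pot_mid in the frame of coaster_yellow between 0.033 and 0.041 m and y of coaster_green in the frame of coaster_cork above 0.02 m and y of coaster_cork in the frame of coaster_yellow above 0.02 m) or (horizontal distance between white_pot_mid and coaster_green below 0.015 m and z of white_pot_mid in the frame of coaster_green between 0.033 and 0.041 m and horizontal distance between grey_pot_mid and coaster_yellow below 0.015 m and z of grey_pot_mid in the frame of coaster_yellow between 0.033 and 0.041 m and horizontal distance between blue_pot_mid and coaster_cork below 0.015 m and z of blue_pot_mid in the frame of coaster_cork between 0.033 and 0.041 m and y of coaster_green in the frame of coaster_yellow above 0.02 m and y of coaster_yellow in the frame of coaster_cork above 0.02 m) or (horizontal distance between white_pot_mid and coaster_yellow below 0.015 m and z of white_pot_mid in the frame of coaster_yellow between 0.033 and 0.041 m and horizontal distance between grey_pot_mid and coaster_cork below 0.015 m and z of grey_pot_mid in the frame of coaster_cork between 0.033 and 0.041 m and horizontal distance between blue_pot_mid and coaster_green below 0.015 m and z of blue_pot_mid in the frame of coaster_green between 0.033 and 0.041 m and y of coaster_yellow in the frame of coaster_cork above 0.02 m and y of coaster_cork in the frame of coaster_green above 0.02 m) or (horizontal distance between white_pot_mid and coaster_yellow below 0.015 m and z of white_pot_mid in the frame of coaster_yellow between 0.033 and 0.041 m and horizontal distance between grey_pot_mid and coaster_green below 0.015 m and z of grey_pot_mid in the frame of coaster_green between 0.033 and 0.041 m and horizontal distance between blue_pot_mid and coaster_cork below 0.015 m and z of blue_pot_mid in the frame of coaster_cork between 0.033 and 0.041 m and y of coaster_yellow in the frame of coaster_green above 0.02 m and y of coaster_green in the frame of coaster_cork above 0.02 m)) and horizontal distance between saucer_mid and coaster_slate below 0.015 m and z of saucer_mid in the frame of coaster_slate between 0.012 and 0.02 m and horizontal distance between terracotta_pot_mid and saucer_mid below 0.011 m and z of terracotta_pot_mid in the frame of saucer_mid between 0.027 and 0.035 m and angle between each of white_pot_mid, grey_pot_mid, blue_pot_mid, terracotta_pot_mid, saucer_mid's own z axis and vertical below 0.1 rad and linear speed of each of white_pot, grey_pot, blue_pot, terracotta_pot, saucer below 0.02 m/s and angular speed of each of white_pot, grey_pot, blue_pot, terracotta_pot, saucer below 0.3 rad/s); the robot touches nothing.
It fails at once if the large ridged planter is moved more than 30 mm (distance of planter_mid from where it was at the start of the episode above 0.03 m).
It also fails if it takes over 115 s, if anything falls off the work surface, if the arm or the gripper's body presses on something with over 40 N, if the wrist force passes 120 N, or if a joint passes its speed limit or range.

## Working session

There is one attempt and no reset: what is moved stays moved. The work goes in short steps, Python scripts to look and compute and a tool call to move; the robot and the scene stay as the last step left them, time stands still between calls to the robot, and variables do not carry over. Pictures are saved under pics/ and viewed, and the job is handed in when it is done.

Besides the shell and the picture viewer there is one more tool, called after ">>>" as name([rows], argument=value, ...), one row to a line, values as JSON. play_rows: Moves the arm, as the interface text tells. Its arguments: {"type":"object","properties":{"rows":{"type":"array"},"squeeze":{"type":"number"}},"required":["rows"]}

```bash
mkdir -p pics; cat > h.py <<'E'
import numpy as np, cv2
from rig import readout, grab_frame, calibration, r
def save(n,im): cv2.imwrite(f'pics/{n}.png',cv2.cvtColor(im,cv2.COLOR_RGB2BGR))
def K(c): 
    f=200/np.tan(np.radians(c['vfov'])/2); return f,c['cx'],c['cy']
def cloud(d,c):
    f,cx,cy=K(c); v,u=np.mgrid[0:d.shape[0],0:d.shape[1]]
    P=np.stack([(u-cx)/f*d,(v-cy)/f*d,d],-1); T=np.array(c['cam_to_world'])
    W=P@T[:3,:3].T+T[:3,3]; W[d<=0]=np.nan; return W
def ray(u,v,z,c):
    f,cx,cy=K(c);T=np.array(c['cam_to_world']); d=T[:3,:3]@np.array([(u-cx)/f,(v-cy)/f,1]);o=T[:3,3]
    return o+d*(z-o[2])/d[2]
E
python3 - <<'E'
from h import *
print(readout.sense())
for n in ['scene','side','wrist']:
    c=calibration(n);print(n,c)
    im,d=grab_frame(n);save(n+'0',im);np.savez(f'{n}0.npz',im=im,d=d,T=c['cam_to_world'])
E
```

```text
{'clock': 0.0, 'qpos': array([-2.38981224e-03,  3.53614828e-01,  1.63415017e+00,  2.64140397e-05,
        1.15520201e+00, -2.39663891e-03]), 'qvel': array([-1.04808659e-03,  3.26564268e-04, -1.17665549e-03,  5.27693544e-04,
        2.83280046e-04,  5.39909040e-05]), 'joint_efforts': array([-2.03471049e-03, -6.05236173e+01, -3.42063046e+01, -2.62302356e-04,
        9.48130677e-03,  3.61521288e-06]), 'eef_pos': array([6.24515690e+02, 1.58077703e-02, 2.30575630e+02]), 'tcp_rot': array([-3.14021836e+00, -2.74446700e-05,  1.57079245e+00]), 'contact_force': array([-0.62410263, -0.36790237, -0.15472651]), 'wrist_torque': array([ 0.02135924, -0.01082251,  0.03712837]), 'opening': 1.001539112288719}
scene {'vfov': 47.349874435320956, 'cx': 314.43002706081415, 'cy': 198.23720453384394, 'cam_to_world': array([[-8.19250121e-01,  4.41718809e-01, -3.65668884e-01,
         9.04737849e+02],
       [ 5.73232637e-01,  6.13849687e-01, -5.42764134e-01,
         6.25660150e+02],
       [-1.52833970e-02, -6.54272922e-01, -7.56104068e-01,
         9.51056931e+02],
       [ 0.00000000e+00,  0.00000000e+00, 
[... 230 characters left out ...]
       [-1.71869976e-01, -7.63051159e-01,  6.23067926e-01,
        -6.95953057e+02],
       [-1.14104962e-02, -6.30895031e-01, -7.75784287e-01,
         9.11265247e+02],
       [ 0.00000000e+00,  0.00000000e+00,  0.00000000e+00,
         1.00000000e+00]])}
wrist {'vfov': 59.660299351280905, 'cx': 323.61089266212093, 'cy': 197.9824062124429, 'cam_to_world': array([[ 9.99998011e-01,  4.53992427e-04, -1.94223758e-03,
         6.23400276e+02],
       [-1.97545649e-04, -9.46421648e-01, -3.22933468e-01,
         8.27501742e+01],
       [-1.98478504e-03,  3.22933210e-01, -9.46419676e-01,
         3.73551753e+02],
       [ 0.00000000e+00,  0.00000000e+00,  0.00000000e+00,
         1.00000000e+00]])}
```

View pics/scene0.png

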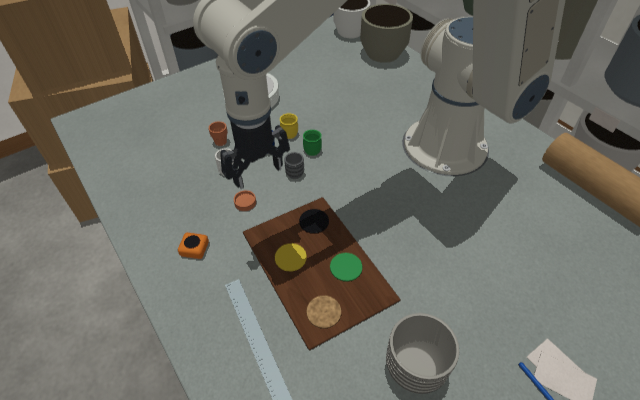

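View pics/side0.png

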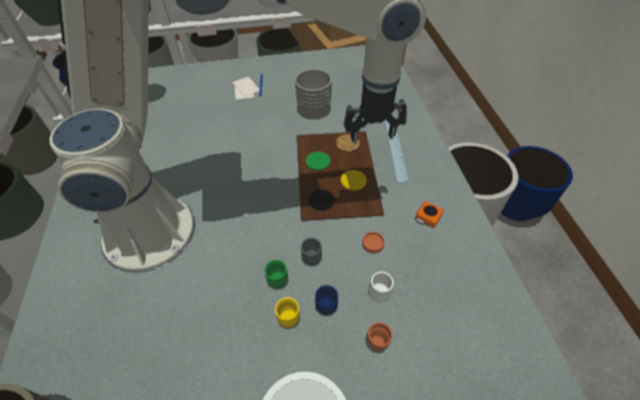

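View pics/wrist0.png

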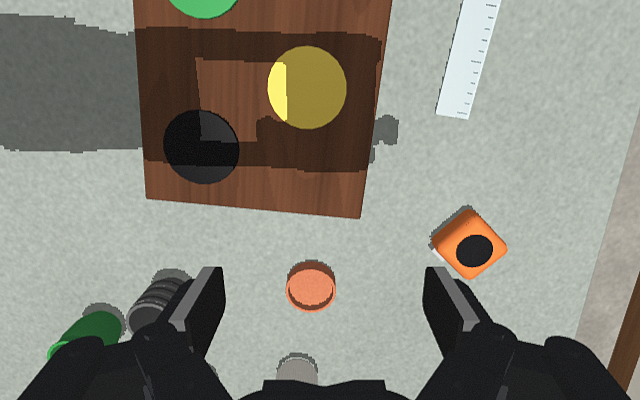

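Side view: saucer (373,242), white (381,286), terracotta pot (379,336), blue (326,299), grey (311,251); look-alikes green (276,273), yellow (288,312), plus the orange box (430,213) and the big white pot at the bottom. Now I'll measure with depth and colour masks.

```bash
cat > m.py <<'E'
from h import *
from scipy.optimize import least_squares
def cfit(p):
    A=np.c_[2*p,np.ones(len(p))];s=np.linalg.lstsq(A,(p**2).sum(1),rcond=None)[0]
    return s[:2],np.sqrt(s[2]+s[0]**2+s[1]**2)
E
python3 - <<'E'
from m import *
for n,pts in [('side',dict(saucer=(373,242),white=(381,286),terra=(379,336),blue=(326,299),grey=(311,251),green=(276,273),yellow=(288,312),slate=(321,200),cork=(347,143),grn=(318,160),yel=(354,181),planter=(313,90)))
 ,('scene',dict(saucer=(245,201),terra=(219,132),grey=(294,165),slate=(314,221),cork=(324,311),grn=(346,267),yel=(291,257),planter=(421,345)))]:
    z=np.load(n+'0.npz');im,d=z['im'],z['d'];c=calibration(n);W=cloud(d,c)
    hsv=cv2.cvtColor(im,cv2.COLOR_RGB2HSV)
    for k,(u,v) in pts.items():
        w=W[max(0,v-60):v+60,max(0,u-60):u+60].reshape(-1,3)
        c0=W[v,u,:2]
        if k in('slate','cork','grn','yel'):
            near=w[(np.hypot(*(w[:,:2]-c0).T)<55)]
            # colour mask
            ref=hsv[v,u].astype(int)
            m=(abs(hsv[...,0].astype(int)-ref[0])<12)&(abs(hsv[...,1].astype(int)-ref[1])<70) if k in('grn','yel') else (hsv[...,2]<40) if k=='slate' else (hsv[...,2]>110)&(hsv[...,0]<25)&(hsv[...,1]>60)
            nl,lab,st,ce=cv2.connectedComponentsWithStats(m.astype(np.uint8))
            L=lab[v,u]; cnt=max(cv2.findContours((lab==L).astype(np.uint8),0,1)[0],key=len)
            h=cv2.convexHull(cnt)[:,0]
            p=np.array([ray(a,b,16,c) for a,b in h]);cc,R=cfit(p[:,:2]);print(n,k,'hull',cc.round(1),R.round(1),'area',st[L,4],'z',np.nanmedian(near[:,2]).round(1))
        else:
            near=w[(np.hypot(*(w[:,:2]-c0).T)<(100 if k=='planter' else 45))&(w[:,2]>8)]
            if len(near)<20: print(n,k,'few');continue
            top=np.percentile(near[:,2],98);rim=near[near[:,2]>top-4]
            cc,R=cfit(rim[:,:2]);print(n,k,c0.round(0),'top',top.round(1),cc.round(1),R.round(1),len(rim))
E
```

```text
side saucer [ 610. -153.] top 21.8 [ 608.5 -156.1] 27.9 83
side white [ 597. -281.] top 64.0 [ 587.8 -297.1] 24.7 99
side terra [ 558. -402.] top 64.3 [ 549.3 -416.8] 24.8 129
side blue [ 454. -291.] top 64.2 [ 451.  -308.6] 25.6 110
side grey [ 440. -149.] top 64.4 [ 437.4 -169.5] 24.5 66
side green [ 341. -198.] top 64.4 [ 341.4 -218.6] 25.3 83
side yellow [ 358. -308.] top 64.1 [ 356.5 -323.2] 25.5 122
side slate hull [496.  14.] 37.9 area 418 z 13.0
side cork hull [626.2 238.3] 39.4 area 269 z 12.6
side grn hull [514.6 172.2] 38.1 area 333 z 13.4
side yel hull [606.9  72. ] 44.3 area 499 z 13.2
side planter [537. 384.] top 130.5 [546.7 444.3] 60.2 90
scene saucer [ 610. -150.] top 23.1 [ 609.4 -152.5] 27.9 53
scene terra [ 555. -391.] top 64.9 [ 550.4 -412.1] 24.3 34
scene grey [ 451. -144.] top 64.5 [ 439.4 -164.5] 24.4 43
scene slate hull [498.1  16.7] 39.4 area 577 z 13.7
scene cork hull [626.5 238. ] 38.8 area 874 z 13.5
scene grn hull [515.4 174.9] 38.7 area 710 z 13.4
scene yel hull [608.4  73.6] 41.6 area 769 z 13.6
scene planter [507. 423.] top 131.1 [548.4 448.9] 60.5 461
```

```bash
cat > w.py <<'E'
from m import *
def blob(im,c,u,v,m,z):
    nl,lab,st,ce=cv2.connectedComponentsWithStats(m.astype(np.uint8));L=lab[v,u]
    cnt=max(cv2.findContours((lab==L).astype(np.uint8),0,1)[0],key=len);h=cv2.convexHull(cnt)[:,0]
    h=h[(h[:,0]>2)&(h[:,0]<637)&(h[:,1]>2)&(h[:,1]<397)]
    p=np.array([ray(a,b,z,c)[:2] for a,b in h]);cc,R=cfit(p);return cc.round(1),R.round(1),st[L]
E
python3 - <<'E'
from w import *
z=np.load('wrist0.npz');im,d=z['im'],z['d'];c=calibration('wrist');c['cam_to_world']=z['T']
W=cloud(d,c);h=cv2.cvtColor(im,cv2.COLOR_RGB2HSV)
print('table z',np.nanmedian(W[240:260,50:150,2]),'board z',W[180,300,2])
w=W[240:330,270:350].reshape(-1,3);w=w[w[:,2]>8]
t=np.percentile(w[:,2],97);rim=w[w[:,2]>t-3];print('saucer',t,cfit(rim[:,:2]))
print('yel',blob(im,c,310,90,(h[...,0]>22)&(h[...,0]<34)&(h[...,1]>120),16))
print('slate',blob(im,c,180,150,(h[...,2]<45)&(h[...,1]<90),16))
print('saucer mask',blob(im,c,310,285,(h[...,0]<14)&(h[...,1]>110)&(h[...,2]>90),20), h[285,310])
# board edge
for a in [(148,198),(360,218)]: print(ray(*a,10,c).round(1))
E
```

```text
table z 0.36980582829730224 board z 9.548454595654562
saucer 20.775896629259588 (array([ 606.91442256, -152.47468431]), np.float64(27.987953402476215))
yel (array([606.1,  73.9]), np.float64(38.6), array([ 268,   46,   79,   83, 5148], dtype=int32))
slate (array([495.8,  15.7]), np.float64(38.6), array([ 163,  110,   76,   74, 3138], dtype=int32))
saucer mask (array([ 607.1, -148.5]), np.float64(32.3), array([ 286,  262,   50,   50, 2024], dtype=int32)) [  9 140 235]
[429.  -41.4  10. ]
[663.5 -65.   10. ]
```

```bash
python3 - <<'E'
import cv2
a=cv2.imread('pics/side0.png')[190:360,240:460];cv2.imwrite('pics/sidecrop.png',cv2.resize(a,None,fx=3.5,fy=3.5,interpolation=cv2.INTER_CUBIC))
E
```

```text
(no output)
```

View pics/sidecrop.png

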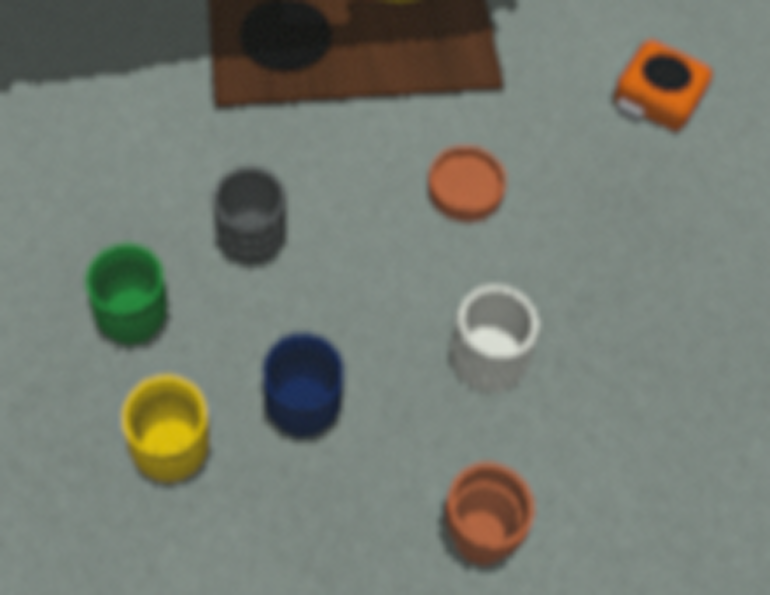

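The crop shows white (495,335), terracotta pot (490,510), saucer (467,183), blue (303,385) and grey (250,215) as chosen; green and yellow are the look-alikes. I'll take the saucer first.

>>> play_rows([
  [0,[-4,-0.6,3],[0,0,0]],
  [0,[-8,-1.2,6],[0,0,0]],
  [0,[-12,-1.8,9],[0,0,0]],
  [0,[-15.2,-1.8,12],[0,0,0]],
  [0,[-15.2,-1.8,14],[0,0,0]],
  [0,[-15.2,-1.8,16],[0,0,0]],
  [0,[-15.2,-1.8,16],[0,0,0]],
  [0,[-15.2,-1.8,16],[0,0,0]],
], squeeze=40)

```text
clock: 0.82
eef_pos: [606.0, -151.9, 70.3]
tcp_rot: [-3.139, -0.001, 1.57]
contact_force: [1.1, 0.7, 1.0]
opening: 1.004
```

```bash
python3 - <<'E'
from w import *
s=readout.sense();print(s['clock'],s['eef_pos'],s['tcp_rot'])
c=calibration('wrist');im,d=grab_frame('wrist');save('w1',im)
W=cloud(d,c)
w=W.reshape(-1,3);w=w[(w[:,2]>8)&(w[:,2]<30)&(np.hypot(w[:,0]-607,w[:,1]+152)<50)];t=np.percentile(w[:,2],97);rim=w[w[:,2]>t-3];print('saucer',t,cfit(rim[:,:2]),len(rim))
E
```

```text
0.8167 [ 605.96474566 -151.87479251   70.2936523 ] [-3.13860789e+00 -9.03949991e-04  1.57002095e+00]
saucer 20.767753915832717 (array([ 607.01095542, -152.99790459]), np.float64(27.926412841181907)) 1719
```

View pics/w1.png

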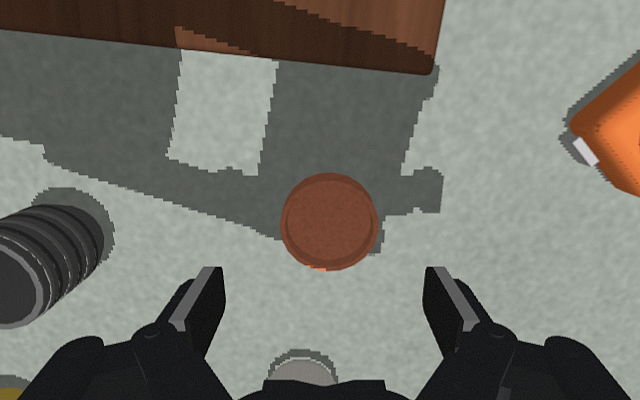

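Saucer at (330,222), centred between the fingers. Descending and closing.

>>> play_rows([
  [0,[0,0.1,3],[0,0,0]],
  [0,[0,0.1,5.5],[0,0,0]],
  [0,[0,0.1,6.9],[0,0,0]],
  [0,[0,0.1,6.9],[0,0,0]],
  [120,[0,0.1,6.9],[0,0,0]],
  [120,[0,0.1,6.9],[0,0,0]],
  [120,[0,0.1,6.9],[0,0,0]],
  [120,[0,0.1,6.9],[0,0,0]],
  [120,[0,0.1,6.9],[0,0,0]],
  [120,[0,0.1,6.9],[0,0,0]],
], squeeze=40)

```text
clock: 1.7
eef_pos: [609.5, -152.1, 4.8]
tcp_rot: [3.139, 0.001, 1.571]
contact_force: [-0.8, 2.0, 6.1]
opening: 0.687
```

>>> play_rows([
  [140,[0,0,0],[0,0,0]],
  [140,[0,0,-1],[0,0,0]],
  [140,[0,0,-3],[0,0,0]],
  [140,[0,0,-6],[0,0,0]],
  [140,[0,0,-8],[0,0,0]],
  [140,[0,0,-8],[0,0,0]],
])

```text
clock: 2.2
eef_pos: [611.4, -152.9, 88.5]
tcp_rot: [3.133, 0.002, 1.571]
contact_force: [0.9, 0.3, -0.7]
opening: 0.683
```

```bash
python3 - <<'E'
from w import *
s=readout.sense();print(s['clock'],s['eef_pos'],s['tcp_rot'],s['contact_force'],s['opening'])
c=calibration('wrist');im,d=grab_frame('wrist');save('w2',im)
E
```

```text
2.2 [ 611.40189777 -152.89385896   88.49638262] [3.13322239e+00 2.17582499e-03 1.57074645e+00] [ 0.87430809  0.25467485 -0.65815119] 0.6829641852213431
```

View pics/w2.png

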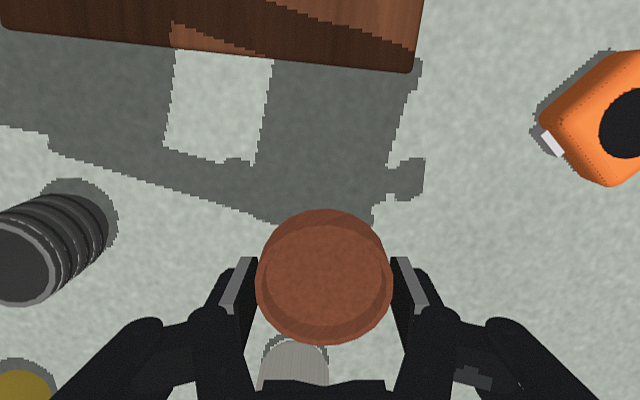

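Saucer held, centred at (323,277). Measuring where it sits in the hand.

```bash
cat > held.py <<'E'
from w import *
def held(name,rad=50):
    s=readout.sense();c=calibration('wrist');im,d=grab_frame('wrist');save(name,im)
    W=cloud(d,c);e=s['eef_pos'];w=W.reshape(-1,3)
    print('t',s['clock'],'eef',e.round(1),'rot',s['tcp_rot'].round(3),'F',s['contact_force'].round(1),'op',round(s['opening'],3))
    hsv=cv2.cvtColor(im,cv2.COLOR_RGB2HSV).reshape(-1,3)
    return e,w,hsv,im,d,c
E
python3 - <<'E'
from held import *
e,w,h,im,d,c=held('w3')
m=(h[:,0]<14)&(h[:,1]>100)&(h[:,2]>60)&(w[:,2]>50)&(np.hypot(w[:,0]-e[0],w[:,1]-e[1])<60)
w=w[m];t=np.percentile(w[:,2],97);rim=w[w[:,2]>t-3];print('saucer',t-e[2],cfit(rim[:,:2])[0]-e[:2],cfit(rim[:,:2])[1],len(rim))
# tilt of the floor
fl=w[w[:,2]<t-6];A=np.c_[fl[:,:2],np.ones(len(fl))];print('floor slope',np.linalg.lstsq(A,fl[:,2],rcond=None)[0][:2],(t-fl[:,2].mean()))
E
```

```text
t 2.25 eef [ 610.3 -152.6   86.3] rot [3.135e+00 2.000e-03 1.571e+00] F [ 0.4  0.3 -0.6] op 0.685
saucer 15.801482614735093 [-1.60594232 -0.87176199] 27.848942394677422 3445
floor slope [ 0.00132401 -0.0332505 ] 10.379263137285747
```

>>> play_rows([
  [140,[3,-2,0],[0,0,0]],
  [140,[6,-4,0],[0,0,0]],
  [140,[9,-6,0],[0,0,0]],
  [140,[12,-8,0],[0,0,0]],
  [140,[15,-10,0],[0,0,0]],
  [140,[16.8,-11.1,0],[0,0,0]],
  [140,[16.8,-11.1,2],[0,0,0]],
  [140,[16.8,-11.1,4],[0,0,0]],
  [140,[16.8,-11.1,5],[0,0,0]],
  [140,[16.8,-11.1,5],[0,0,0]],
  [140,[16.8,-11.1,5],[0,0,0]],
])

```text
clock: 3.22
eef_pos: [496.3, 15.8, 31.7]
tcp_rot: [-3.139, 0.0, 1.57]
contact_force: [1.8, -1.1, -0.6]
opening: 0.685
```

```bash
python3 - <<'E'
from held import *
e,w,h,im,d,c=held('w4')
m=(h[:,0]<14)&(h[:,1]>100)&(h[:,2]>60)&(np.hypot(w[:,0]-e[0],w[:,1]-e[1])<60)&(w[:,2]>e[2]+2)
w=w[m];t=np.percentile(w[:,2],97);rim=w[w[:,2]>t-3];print('saucer top',t,cfit(rim[:,:2]),len(rim))
hh=cv2.cvtColor(im,cv2.COLOR_RGB2HSV)
E
```

```text
t 3.2167 eef [496.3  15.8  31.7] rot [-3.139  0.     1.57 ] F [ 1.8 -1.1 -0.6] op 0.685
saucer top 47.59838452396838 (array([497.11779651,  15.30525723]), np.float64(28.630074697195678)) 3537
```

View pics/w4.png

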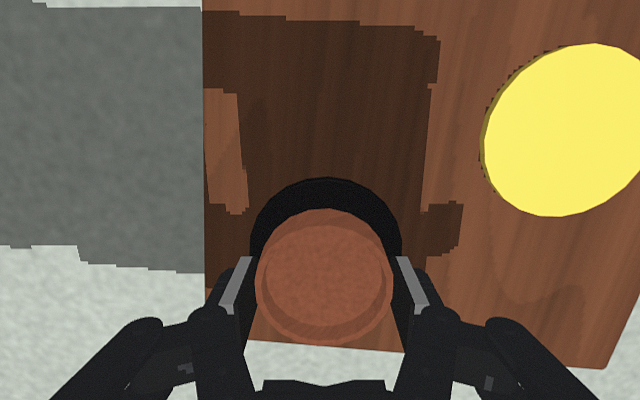

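Saucer centred over the slate disc. Lowering and releasing.

>>> play_rows([
  [140,[0,0,0.6],[0,0,0]],
  [140,[0,0,1.1],[0,0,0]],
  [140,[0,0,1.1],[0,0,0]],
  [140,[0,0,1.1],[0,0,0]],
  [60,[0,0,1.1],[0,0,0]],
  [0,[0,0,1.1],[0,0,0]],
  [0,[0,0,1.0],[0,0,0]],
  [0,[0,0,0.5],[0,0,0]],
  [0,[0,0,-2],[0,0,0]],
  [0,[0,0,-6],[0,0,0]],
  [0,[0,0,-10],[0,0,0]],
  [0,[0,0,-10],[0,0,0]],
])

```text
clock: 4.27
eef_pos: [501.1, 16.1, 139.3]
tcp_rot: [3.131, -0.0, 1.571]
contact_force: [2.3, 0.3, 0.9]
opening: 0.998
```

```bash
python3 - <<'E'
from held import *
e,w,h,im,d,c=held('w5')
m=(h[:,0]<14)&(h[:,1]>100)&(h[:,2]>60)&(np.hypot(w[:,0]-e[0],w[:,1]-e[1])<60)&(w[:,2]>22)
w=w[m];t=np.percentile(w[:,2],97);rim=w[w[:,2]>t-3];print('saucer top',t,cfit(rim[:,:2]),len(rim))
E
```

```text
t 4.2667 eef [501.1  16.1 139.3] rot [ 3.131 -0.     1.571] F [2.3 0.3 0.9] op 0.998
saucer top 36.76537987210109 (array([495.72084661,  14.9342913 ]), np.float64(28.0539628457659)) 1120
```

View pics/w5.png

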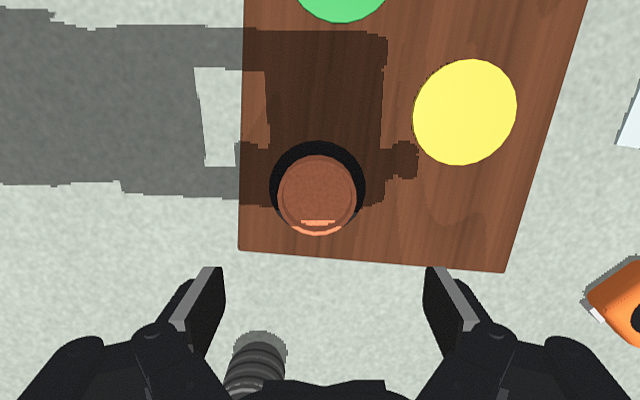

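Saucer (315,195) sits centred on the slate disc (measured 495.7, 14.9 against 496, 15.5). Next, the terracotta pot.

>>> play_rows([
  [0,[-3,0.4,0],[0,0,0]],
  [0,[-7,0.9,0],[0,0,0]],
  [0,[-11,1.4,0],[0,0,0]],
  [0,[-15,1.9,0],[0,0,0]],
  [0,[-19,2.4,0],[0,0,0]],
  [0,[-23,2.9,0],[0,0,0]],
  [0,[-27,3.4,0],[0,0,0]],
  [0,[-31,3.9,0],[0,0,0]],
  [0,[-35,4.4,0],[0,0,0]],
  [0,[-39,4.9,0],[0,0,0]],
  [0,[-42.9,5.2,0],[0,0,0]],
  [0,[-42.9,5.2,0],[0,0,0]],
])

```text
clock: 5.32
eef_pos: [548.8, -419.6, 131.5]
tcp_rot: [3.141, 0.003, 1.568]
contact_force: [-0.4, 1.0, 0.1]
opening: 1.006
```

>>> play_rows([
  [0,[0,0,1],[0,0,0]],
  [0,[0,0,2],[0,0,0]],
  [0,[0,0,2],[0,0,0]],
])

```text
clock: 5.57
eef_pos: [547.1, -410.6, 108.7]
tcp_rot: [-3.137, -0.004, 1.571]
contact_force: [-0.8, 1.0, -0.7]
opening: 0.999
```

```bash
cat >> held.py <<'E'
def rimfit(w,e,cx,cy,zmin,band=3,rad=45):
    w=w[(np.hypot(w[:,0]-cx,w[:,1]-cy)<rad)&(w[:,2]>zmin)&(w[:,2]<zmin+30)]
    t=np.percentile(w[:,2],97);rim=w[w[:,2]>t-band];c,R=cfit(rim[:,:2]);print('rim top',t.round(1),c.round(1),R.round(1),len(rim));return c
E
python3 - <<'E'
from held import *
e,w,h,im,d,c=held('w6')
rimfit(w,e,548.5,-413,45)
E
```

```text
t 5.5667 eef [ 547.1 -410.6  108.7] rot [-3.137 -0.004  1.571] F [-0.8  1.  -0.7] op 0.999
rim top 63.0 [ 547.8 -414.1] 24.7 1701
```

View pics/w6.png

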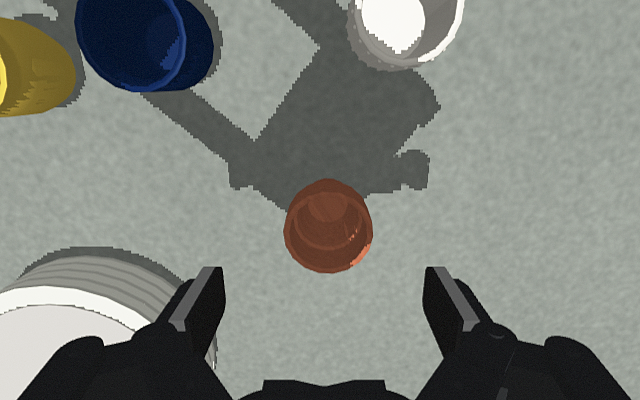

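Terracotta pot at (328,225), between the fingers. A large white pot shows at lower left (80,330), so I'll check its clearance to the left finger.

```bash
python3 - <<'E'
from h import *
z=np.load('side0.npz');c=calibration('side');W=cloud(z['d'],c)
w=W[365:400,240:370].reshape(-1,3);w=w[w[:,2]>30]
print(np.nanmin(w,0),np.nanmax(w,0))
c=calibration('wrist');im,d=grab_frame('wrist');W=cloud(d,c)[240:370,0:160].reshape(-1,3);w=W[(W[:,2]>20)&(W[:,2]<200)]
hi=w[w[:,2]<130]
print(np.percentile(hi,[1,50,99],axis=0).round(0)); 
for zz in (30,60,90,110):
  q=hi[abs(hi[:,2]-zz)<10]; 
  if len(q): print(zz,q[:,0].max().round(),q[:,1].max().round())
E
```

```text
[ 286.90330702 -526.51370205   46.14490329] [ 448.35395008 -460.11973428   55.79791288]
[[ 314. -527.   20.]
 [ 365. -480.   51.]
 [ 422. -459.   52.]]
30 426.0 -458.0
60 426.0 -458.0
```

>>> play_rows([
  [0,[-0.1,-0.1,3],[0,0,0]],
  [0,[-0.1,-0.1,6],[0,0,0]],
  [0,[-0.1,-0.1,8],[0,0,0]],
  [0,[-0.1,-0.1,8.6],[0,0,0]],
  [0,[-0.1,-0.1,8.6],[0,0,0]],
  [140,[-0.1,-0.1,8.6],[0,0,0]],
  [140,[-0.1,-0.1,8.6],[0,0,0]],
  [140,[-0.1,-0.1,8.6],[0,0,0]],
  [140,[-0.1,-0.1,8.6],[0,0,0]],
  [140,[-0.1,-0.1,8.6],[0,0,0]],
  [140,[-0.1,-0.1,8.6],[0,0,0]],
])

```text
clock: 6.58
eef_pos: [549.1, -414.7, 28.4]
tcp_rot: [3.139, 0.002, 1.571]
contact_force: [-0.7, 1.3, 6.7]
opening: 0.616
```

>>> play_rows([
  [140,[0,0,0],[0,0,0]],
  [140,[0,0,-1],[0,0,0]],
  [140,[0,0,-3],[0,0,0]],
  [140,[0,0,-6],[0,0,0]],
  [140,[0,0,-9],[0,0,0]],
  [140,[0,0,-9],[0,0,0]],
  [140,[0,0,-9],[0,0,0]],
])

```text
clock: 7.17
eef_pos: [549.2, -415.0, 119.4]
tcp_rot: [3.138, 0.003, 1.571]
contact_force: [-0.0, 0.7, -1.8]
opening: 0.611
```

```bash
python3 - <<'E'
from held import *
e,w,h,im,d,c=held('w7')
cc=rimfit(w,e,e[0],e[1],e[2]+10);print(cc-e[:2])
E
```

```text
t 7.1667 eef [ 549.2 -415.   119.4] rot [3.138e+00 3.000e-03 1.571e+00] F [-0.   0.7 -1.8] op 0.611
rim top 156.1 [ 547.3 -413.5] 26.6 2651
[-1.87477193  1.4589166 ]
```

View pics/w7.png

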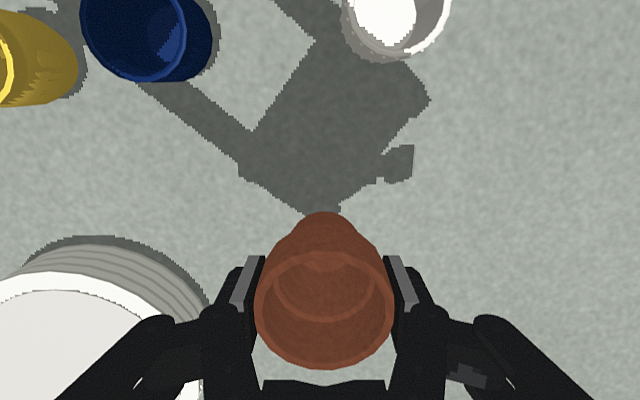

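Terracotta pot held, upright, at (324,300). Carrying it to the saucer.

>>> play_rows([
  [140,[2,-0.2,-0.5],[0,0,0]],
  [140,[6,-0.7,-0.5],[0,0,0]],
  [140,[10,-1.2,-0.5],[0,0,0]],
  [140,[14,-1.7,-0.5],[0,0,0]],
  [140,[18,-2.1,-0.5],[0,0,0]],
  [140,[22,-2.6,-0.5],[0,0,0]],
  [140,[26,-3.1,-0.5],[0,0,0]],
  [140,[30,-3.6,-0.5],[0,0,0]],
  [140,[34,-4.1,-0.5],[0,0,0]],
  [140,[38,-4.6,-0.5],[0,0,0]],
  [140,[41,-5,-0.5],[0,0,0]],
  [140,[42.8,-5.1,-0.5],[0,0,0]],
])

```text
clock: 8.22
eef_pos: [494.7, 16.8, 120.2]
tcp_rot: [-3.138, -0.0, 1.572]
contact_force: [0.5, -0.1, -1.5]
opening: 0.61
```

>>> play_rows([
  [140,[0,0,0],[0,0,0]],
  [140,[0,0,2],[0,0,0]],
  [140,[0,0,4],[0,0,0]],
  [140,[0,0,5],[0,0,0]],
  [140,[0,0,5],[0,0,0]],
  [140,[0,0,5],[0,0,0]],
])

```text
clock: 8.72
eef_pos: [496.3, 13.5, 70.6]
tcp_rot: [-3.139, 0.0, 1.57]
contact_force: [1.0, -0.4, -1.9]
opening: 0.614
```

```bash
python3 - <<'E'
from held import *
e,w,h,im,d,c=held('w8')
cc=rimfit(w,e,e[0],e[1],e[2]+10);print(cc-e[:2])
for n in ('side','scene'):
  im,d=grab_frame(n);save(n+'1',im)
E
```

```text
t 8.7167 eef [496.3  13.5  70.6] rot [-3.139  0.     1.57 ] F [ 1.  -0.4 -1.9] op 0.614
rim top 107.5 [494.9  14.8] 26.6 2472
[-1.41737734  1.29759595]
```

View pics/w8.png

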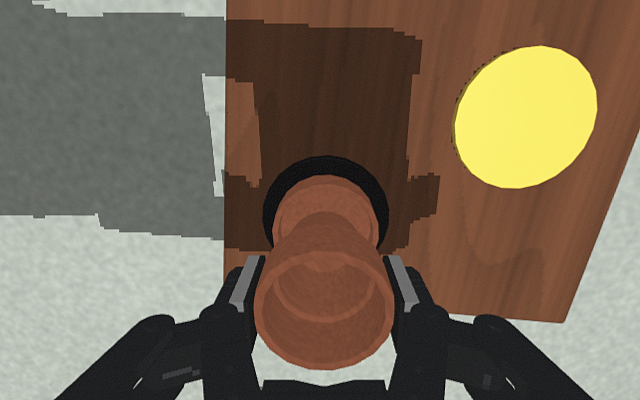

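View pics/side1.png

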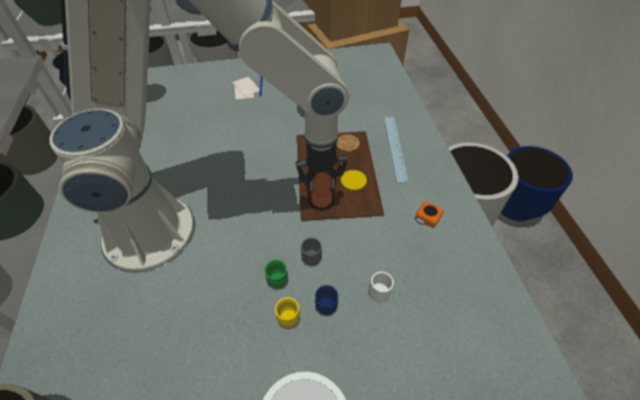

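Pot axis (494.9, 14.8) lies over the saucer (495.7, 15). Lowering.

>>> play_rows([
  [140,[0,0,0.5],[0,0,0]],
  [140,[0,0,1.0],[0,0,0]],
  [140,[0,0,1.5],[0,0,0]],
  [140,[0,0,1.8],[0,0,0]],
  [140,[0,0,1.9],[0,0,0]],
  [140,[0,0,1.9],[0,0,0]],
  [140,[0,0,1.9],[0,0,0]],
])

```text
clock: 9.45
eef_pos: [497.4, 14.1, 54.0]
tcp_rot: [3.141, -0.0, 1.571]
contact_force: [-7.8, 0.7, 28.6]
opening: 0.611
```

>>> play_rows([
  [140,[0,0,-0.15],[0,0,0]],
  [140,[0,0,-0.15],[0,0,0]],
  [60,[0,0,-0.15],[0,0,0]],
  [0,[0,0,-0.15],[0,0,0]],
  [0,[0,0,-0.4],[0,0,0]],
  [0,[0,0,-0.8],[0,0,0]],
  [0,[0,0,-3],[0,0,0]],
  [0,[0,0,-6],[0,0,0]],
  [0,[0,0,-9],[0,0,0]],
  [0,[0,0,-9],[0,0,0]],
  [0,[0,0,-9],[0,0,0]],
])

```text
clock: 10.37
eef_pos: [498.4, 14.0, 144.1]
tcp_rot: [3.138, -0.0, 1.571]
contact_force: [-0.3, -0.6, 0.1]
opening: 1.0
```

```bash
python3 - <<'E'
from held import *
e,w,h,im,d,c=held('w9')
cc=rimfit(w,e,495,15,70);
E
```

```text
t 10.3667 eef [498.4  14.  144.1] rot [ 3.138 -0.     1.571] F [-0.3 -0.6  0.1] op 1.0
rim top 89.1 [495.4  14.3] 24.7 1591
```

View pics/w9.png

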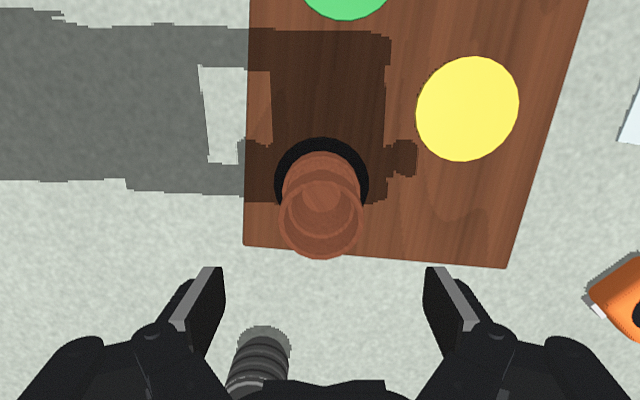

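Terracotta pot seated in the saucer (rim 89 mm, axis 495.4, 14.3). Blue pot next, with the gripper partly closed so it clears the yellow look-alike.

>>> play_rows([
  [40,[-3,-0.4,0],[0,0,0]],
  [40,[-7,-1,0],[0,0,0]],
  [40,[-11,-1.6,0],[0,0,0]],
  [40,[-15,-2.2,0],[0,0,0]],
  [40,[-19,-2.8,0],[0,0,0]],
  [40,[-23,-3.4,0],[0,0,0]],
  [40,[-27,-4,1],[0,0,0]],
  [40,[-30,-4.5,2],[0,0,0]],
  [40,[-32,-4.7,3],[0,0,0]],
  [40,[-32,-4.7,3],[0,0,0]],
  [40,[-32,-4.7,3],[0,0,0]],
  [40,[-32,-4.7,3],[0,0,0]],
])

```text
clock: 11.42
eef_pos: [449.3, -305.0, 111.3]
tcp_rot: [-3.14, -0.002, 1.571]
contact_force: [-0.0, 0.0, -0.4]
opening: 0.845
```

```bash
python3 - <<'E'
from held import *
e,w,h,im,d,c=held('w10')
cc=rimfit(w,e,450,-305,45);rimfit(w,e,356,-320,45)
E
```

```text
t 11.4167 eef [ 449.3 -305.   111.3] rot [-3.140e+00 -2.000e-03  1.571e+00] F [-0.   0.  -0.4] op 0.845
rim top 63.0 [ 449.3 -306.1] 25.4 1752
rim top 62.9 [ 355.1 -320.4] 25.4 1710
```

View pics/w10.png

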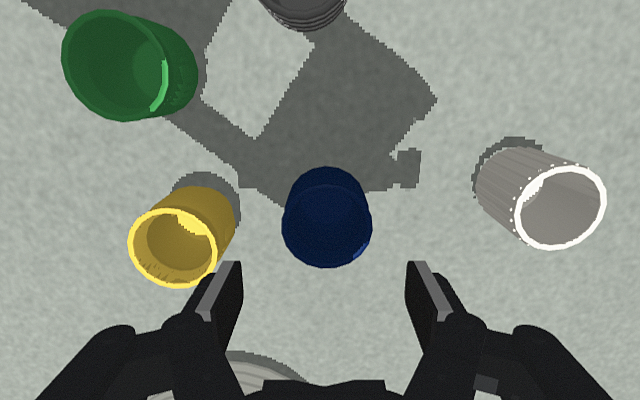

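Blue pot (327,215) is centred between the fingers; the yellow look-alike (185,235) is clear of them.

>>> play_rows([
  [40,[0,0,3],[0,0,0]],
  [40,[0,0,6],[0,0,0]],
  [40,[0,0,8.5],[0,0,0]],
  [40,[0,0,10],[0,0,0]],
  [40,[0,0,10],[0,0,0]],
  [140,[0,0,10],[0,0,0]],
  [140,[0,0,10],[0,0,0]],
  [140,[0,0,10],[0,0,0]],
  [140,[0,0,10],[0,0,0]],
  [140,[0,0,10],[0,0,0]],
])

```text
clock: 12.3
eef_pos: [450.8, -306.4, 13.4]
tcp_rot: [3.14, 0.001, 1.571]
contact_force: [0.5, 0.4, 4.2]
opening: 0.611
```

>>> play_rows([
  [140,[0,0,0],[0,0,0]],
  [140,[0,0,-1],[0,0,0]],
  [140,[0,0,-3],[0,0,0]],
  [140,[0,0,-6],[0,0,0]],
  [140,[0,0,-9.5],[0,0,0]],
  [140,[0,0,-11.5],[0,0,0]],
  [140,[0,0,-11.5],[0,0,0]],
  [140,[0,0,-11.5],[0,0,0]],
])

```text
clock: 12.97
eef_pos: [450.6, -306.5, 129.0]
tcp_rot: [3.139, 0.002, 1.571]
contact_force: [-0.4, 0.3, -1.3]
opening: 0.613
```

```bash
python3 - <<'E'
from held import *
e,w,h,im,d,c=held('w11')
cc=rimfit(w,e,e[0],e[1],e[2]+25);print(cc-e[:2])
E
```

```text
t 12.9667 eef [ 450.6 -306.5  129. ] rot [3.139e+00 2.000e-03 1.571e+00] F [-0.4  0.3 -1.3] op 0.613
rim top 182.1 [ 449.4 -354.2] 68.2 1325
[ -1.150763   -47.69994359]
```

View pics/w11.png

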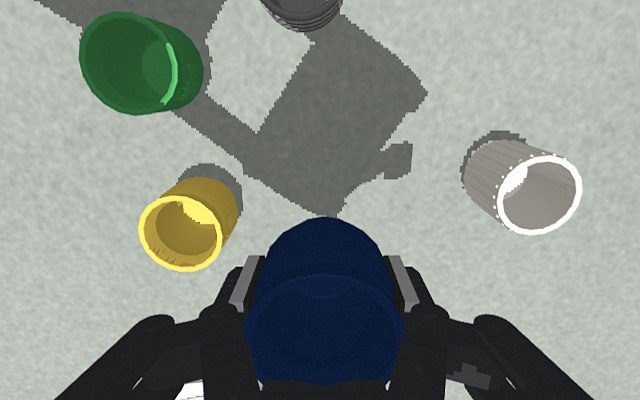

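Blue pot held upright. Carrying it to yellow.

>>> play_rows([
  [140,[2,0.8,0],[0,0,0]],
  [140,[5.5,2.3,0],[0,0,0]],
  [140,[9,3.7,0],[0,0,0]],
  [140,[12.5,5.2,0],[0,0,0]],
  [140,[16,6.6,0],[0,0,0]],
  [140,[19.5,8.1,0],[0,0,0]],
  [140,[23,9.5,0],[0,0,0]],
  [140,[26.5,10.9,0],[0,0,0]],
  [140,[30,12.4,0],[0,0,0]],
  [140,[33.5,13.8,0],[0,0,0]],
  [140,[36.5,15.1,0],[0,0,0]],
  [140,[38,15.7,0],[0,0,0]],
])

```text
clock: 14.02
eef_pos: [607.2, 77.4, 125.5]
tcp_rot: [-3.14, -0.0, 1.573]
contact_force: [-0.5, -0.9, -1.3]
opening: 0.616
```

>>> play_rows([
  [140,[0,0,0],[0,0,0]],
  [140,[0,0,3],[0,0,0]],
  [140,[0,0,6],[0,0,0]],
  [140,[0,0,7.7],[0,0,0]],
  [140,[0,0,7.7],[0,0,0]],
  [140,[0,0,7.7],[0,0,0]],
])

```text
clock: 14.52
eef_pos: [605.3, 72.8, 48.9]
tcp_rot: [-3.138, 0.001, 1.57]
contact_force: [0.4, 0.6, -0.6]
opening: 0.614
```

```bash
python3 - <<'E'
from held import *
e,w,h,im,d,c=held('w12')
m=(h[:,0]>100)&(h[:,0]<130)&(h[:,1]>120)&(w[:,2]>e[2]-20)
rimfit(w[m],e,e[0],e[1],e[2]+25)
m=(h[:,0]>22)&(h[:,0]<34)&(h[:,1]>120);q=w[m];q=q[(q[:,2]>11)&(q[:,2]<20)];print(len(q),np.nanmedian(q,0))
hh=cv2.cvtColor(im,cv2.COLOR_RGB2HSV);mm=(hh[...,0]>22)&(hh[...,0]<34)&(hh[...,1]>120)
cnt=max(cv2.findContours(mm.astype(np.uint8),0,1)[0],key=cv2.contourArea)[:,0]
p=np.array([ray(a,b,16,c)[:2] for a,b in cnt]);p=p[np.hypot(*(p-[606,74]).T)>34];print(cfit(p),len(p))
E
```

```text
t 14.5167 eef [605.3  72.8  48.9] rot [-3.138e+00  1.000e-03  1.570e+00] F [ 0.4  0.6 -0.6] op 0.614
rim top 98.2 [604.   73.1] 24.8 3478
7299 [608.1535863   92.06788632  16.23057478]
(array([606.41205087,  75.41800828]), np.float64(38.0245037209646)) 261
```

View pics/w12.png

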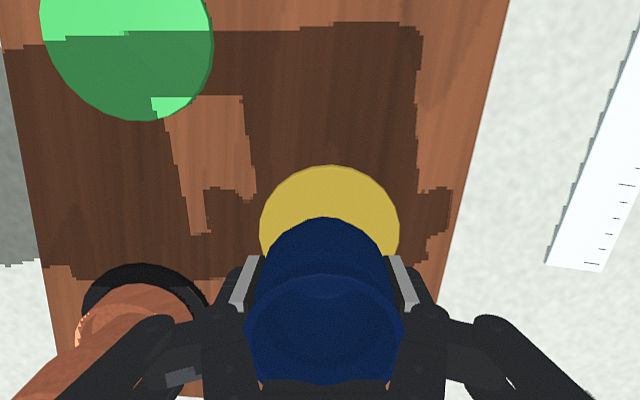

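>>> play_rows([
  [140,[0.1,0.15,0.5],[0,0,0]],
  [140,[0.1,0.15,1.0],[0,0,0]],
  [140,[0.1,0.15,1.4],[0,0,0]],
  [140,[0.1,0.15,1.7],[0,0,0]],
  [140,[0.1,0.15,1.8],[0,0,0]],
  [140,[0.1,0.15,1.8],[0,0,0]],
  [140,[0.1,0.15,1.8],[0,0,0]],
])

```text
clock: 15.15
eef_pos: [608.5, 75.0, 32.3]
tcp_rot: [3.142, 0.0, 1.571]
contact_force: [-0.1, 0.0, -1.0]
opening: 0.61
```

>>> play_rows([
  [140,[0,-0.1,0.15],[0,0,0]],
  [140,[0,-0.1,0.3],[0,0,0]],
  [140,[0,-0.1,0.3],[0,0,0]],
])

```text
clock: 15.4
eef_pos: [607.5, 75.0, 29.4]
tcp_rot: [3.142, -0.0, 1.571]
contact_force: [-0.2, -0.3, 1.3]
opening: 0.61
```

Touching. Release and rise.

>>> play_rows([
  [140,[0,0,0],[0,0,0]],
  [60,[0,0,0],[0,0,0]],
  [20,[0,0,0],[0,0,0]],
  [20,[0,0,0],[0,0,0]],
  [20,[0,0,-1],[0,0,0]],
  [20,[0,0,-4],[0,0,0]],
  [20,[0,0,-8],[0,0,0]],
  [20,[0,0,-11],[0,0,0]],
  [20,[0,0,-11],[0,0,0]],
  [20,[0,0,-11],[0,0,0]],
])

```text
clock: 16.23
eef_pos: [609.0, 75.2, 142.1]
tcp_rot: [3.137, -0.001, 1.571]
contact_force: [-0.5, -0.1, -1.3]
opening: 0.919
```

```bash
python3 - <<'E'
from held import *
e,w,h,im,d,c=held('w13')
rimfit(w,e,606,74,60)
hh=cv2.cvtColor(im,cv2.COLOR_RGB2HSV);m=(hh[...,0]>50)&(hh[...,0]<85)&(hh[...,1]>100)
print('green',blob(im,c,*[int(x) for x in np.argwhere(m).mean(0)[::-1]],m,16))
E
```

```text
t 16.2333 eef [609.   75.2 142.1] rot [ 3.137e+00 -1.000e-03  1.571e+00] F [-0.5 -0.1 -1.3] op 0.919
rim top 79.0 [606.1  74.4] 25.4 1551
green (array([512.7, 174.6]), np.float64(38.8), array([ 135,    0,  111,  111, 9859], dtype=int32))
```

View pics/w13.png

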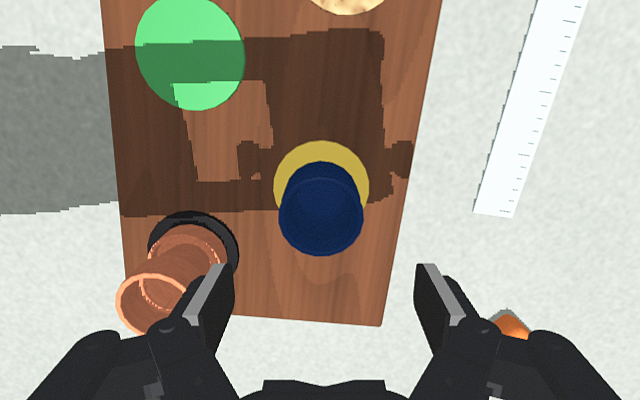

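Blue stands at (606.1, 74.4), centred on yellow; green measures (512.7, 174.6). Grey pot next.

>>> play_rows([
  [20,[-2,-1.4,0],[0,0,0]],
  [20,[-5,-3.5,0],[0,0,0]],
  [20,[-8,-5.6,0],[0,0,0]],
  [20,[-11,-7.8,0],[0,0,0]],
  [20,[-14,-9.9,0],[0,0,0]],
  [20,[-17,-12,0],[0,0,0]],
  [20,[-20,-14.1,0],[0,0,0]],
  [20,[-23,-16.2,1],[0,0,0]],
  [20,[-24.2,-17.1,2.7],[0,0,0]],
  [20,[-24.2,-17.1,2.7],[0,0,0]],
  [20,[-24.2,-17.1,2.7],[0,0,0]],
])

```text
clock: 17.2
eef_pos: [434.9, -166.9, 110.9]
tcp_rot: [-3.138, -0.002, 1.568]
contact_force: [-0.7, 0.4, -0.5]
opening: 0.919
```

```bash
python3 - <<'E'
from held import *
e,w,h,im,d,c=held('w14')
rimfit(w,e,437,-166.5,45)
E
```

```text
t 17.2 eef [ 434.9 -166.9  110.9] rot [-3.138e+00 -2.000e-03  1.568e+00] F [-0.7  0.4 -0.5] op 0.919
rim top 63.0 [ 435.9 -166.2] 24.7 1698
```

View pics/w14.png

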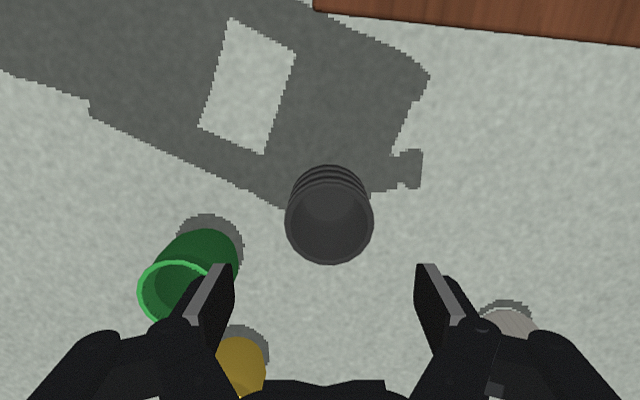

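Grey pot (330,215) centred, green look-alike clear.

>>> play_rows([
  [20,[0,0,3],[0,0,0]],
  [20,[0,0,6],[0,0,0]],
  [20,[0,0,8.5],[0,0,0]],
  [20,[0,0,9.9],[0,0,0]],
  [20,[0,0,9.9],[0,0,0]],
  [140,[0,0,9.9],[0,0,0]],
  [140,[0,0,9.9],[0,0,0]],
  [140,[0,0,9.9],[0,0,0]],
  [140,[0,0,9.9],[0,0,0]],
  [140,[0,0,9.9],[0,0,0]],
])

```text
clock: 18.08
eef_pos: [437.7, -167.1, 14.6]
tcp_rot: [3.139, 0.001, 1.571]
contact_force: [0.5, 3.4, 9.1]
opening: 0.629
```

>>> play_rows([
  [140,[0,0,0],[0,0,0]],
  [140,[0,0,-1],[0,0,0]],
  [140,[0,0,-3],[0,0,0]],
  [140,[0,0,-6],[0,0,0]],
  [140,[0,0,-9.5],[0,0,0]],
  [140,[0,0,-13],[0,0,0]],
  [140,[0,0,-13],[0,0,0]],
  [140,[0,0,-13],[0,0,0]],
])

```text
clock: 18.75
eef_pos: [437.8, -167.6, 145.8]
tcp_rot: [3.137, 0.002, 1.571]
contact_force: [-0.1, -0.4, -2.1]
opening: 0.63
```

```bash
python3 - <<'E'
from held import *
e,w,h,im,d,c=held('w15')
E
```

```text
t 18.75 eef [ 437.8 -167.6  145.8] rot [3.137e+00 2.000e-03 1.571e+00] F [-0.1 -0.4 -2.1] op 0.63
```

View pics/w15.png

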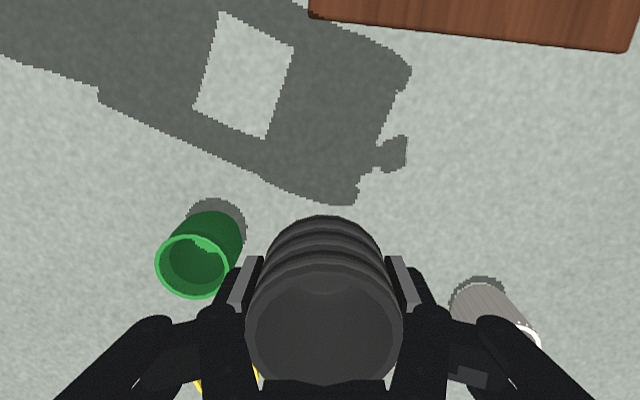

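Grey pot held upright. Carrying it to green.

>>> play_rows([
  [140,[2,0.5,0],[0,0,0]],
  [140,[5.5,1.3,0],[0,0,0]],
  [140,[9,2.1,0],[0,0,0]],
  [140,[12.5,2.9,0],[0,0,0]],
  [140,[16,3.7,0],[0,0,0]],
  [140,[19.5,4.5,0],[0,0,0]],
  [140,[23,5.3,0],[0,0,0]],
  [140,[26.5,6.1,0],[0,0,0]],
  [140,[30,6.9,0],[0,0,0]],
  [140,[33,7.5,0],[0,0,0]],
  [140,[34.1,7.8,0],[0,0,0]],
  [140,[34.1,7.8,0],[0,0,0]],
])

```text
clock: 19.8
eef_pos: [514.0, 176.1, 141.6]
tcp_rot: [-3.139, 0.0, 1.574]
contact_force: [-0.4, -0.0, -1.1]
opening: 0.625
```

>>> play_rows([
  [140,[0,0,3],[0,0,0]],
  [140,[0,0,6],[0,0,0]],
  [140,[0,0,8.5],[0,0,0]],
  [140,[0,0,9.3],[0,0,0]],
  [140,[0,0,9.3],[0,0,0]],
  [140,[0,0,9.3],[0,0,0]],
  [140,[0,0,9.3],[0,0,0]],
])

```text
clock: 20.38
eef_pos: [515.3, 173.8, 51.4]
tcp_rot: [3.14, -0.0, 1.57]
contact_force: [1.1, -0.4, -1.9]
opening: 0.634
```

```bash
python3 - <<'E'
from held import *
e,w,h,im,d,c=held('w16')
W=w.reshape(400,640,3)
q=W[215:376,240:405].reshape(-1,3);rimfit(q,e,e[0],e[1],e[2]+25,rad=32)
hh=cv2.cvtColor(im,cv2.COLOR_RGB2HSV);mm=(hh[...,0]>50)&(hh[...,0]<85)&(hh[...,1]>100)
cnt=max(cv2.findContours(mm.astype(np.uint8),0,1)[0],key=cv2.contourArea)[:,0]
p=np.array([ray(a,b,16,c)[:2] for a,b in cnt]);p=p[np.hypot(*(p-[513,174.5]).T)>34];print(cfit(p),len(p))
E
```

```text
t 20.3833 eef [515.3 173.8  51.4] rot [ 3.14 -0.    1.57] F [ 1.1 -0.4 -1.9] op 0.634
rim top 99.5 [513.8 174.8] 24.4 3999
(array([512.57560769, 176.12214183]), np.float64(37.954030649697785)) 266
```

View pics/w16.png

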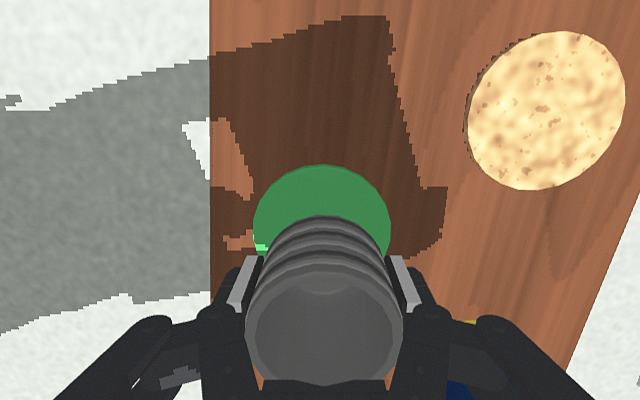

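Grey pot (513.8, 174.8) is over green (512.6–512.7, 174.6–176.1).

>>> play_rows([
  [140,[0,-0.1,0.6],[0,0,0]],
  [140,[0,-0.1,1.1],[0,0,0]],
  [140,[0,-0.1,1.5],[0,0,0]],
  [140,[0,-0.1,1.8],[0,0,0]],
  [140,[0,-0.1,2.0],[0,0,0]],
  [140,[0,-0.1,2.0],[0,0,0]],
  [140,[0,-0.1,2.0],[0,0,0]],
])

```text
clock: 21.02
eef_pos: [513.2, 174.0, 30.6]
tcp_rot: [-3.141, 0.0, 1.571]
contact_force: [-3.6, 0.1, 6.9]
opening: 0.629
```

>>> play_rows([
  [140,[0,0,0],[0,0,0]],
  [60,[0,0,0],[0,0,0]],
  [20,[0,0,0],[0,0,0]],
  [20,[0,0,0],[0,0,0]],
  [20,[0,0,-1],[0,0,0]],
  [20,[0,0,-4],[0,0,0]],
  [20,[0,0,-8],[0,0,0]],
  [20,[0,0,-11],[0,0,0]],
  [20,[0,0,-11],[0,0,0]],
  [20,[0,0,-11],[0,0,0]],
])

```text
clock: 21.85
eef_pos: [514.9, 174.5, 142.9]
tcp_rot: [3.137, -0.002, 1.571]
contact_force: [0.2, -0.2, -0.6]
opening: 0.922
```

```bash
python3 - <<'E'
from held import *
e,w,h,im,d,c=held('w17')
rimfit(w,e,513,174,60)
q=w[(abs(w[:,2]-16)<4)]
hh=cv2.cvtColor(im,cv2.COLOR_RGB2HSV);m=(hh[...,2]>140)&(hh[...,0]>8)&(hh[...,0]<28)&(hh[...,1]>60)&(cloud(d,c)[...,2]>13.5)&(cloud(d,c)[...,2]<22)
m=cv2.morphologyEx(m.astype(np.uint8),cv2.MORPH_OPEN,np.ones((5,5)))
nl,lab,st,ce=cv2.connectedComponentsWithStats(m);k=1+st[1:,4].argmax();cnt=max(cv2.findContours((lab==k).astype(np.uint8),0,1)[0],key=len)
hu=cv2.convexHull(cnt)[:,0];hu=hu[(hu[:,1]>3)];p=np.array([ray(a,b,16,c)[:2] for a,b in hu]);print('cork',cfit(p),st[k])
E
```

```text
t 21.85 eef [514.9 174.5 142.9] rot [ 3.137e+00 -2.000e-03  1.571e+00] F [ 0.2 -0.2 -0.6] op 0.922
rim top 79.1 [511.7 174.4] 24.7 1476
cork (array([624.12577  , 239.3530878]), np.float64(38.693066839214325)) [ 419   49  105  107 8581]
```

View pics/w17.png

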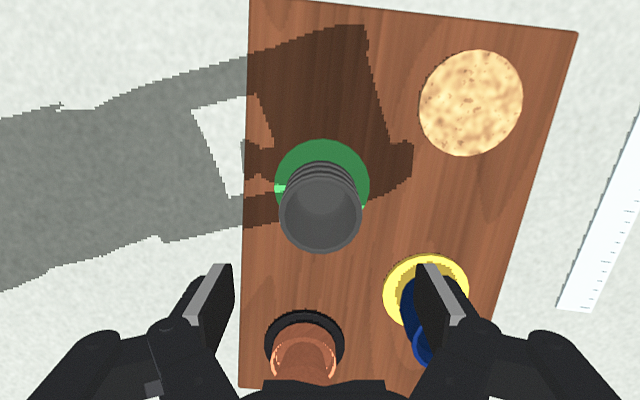

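Grey stands at (511.7, 174.4) on green; cork (470,103) measures (624, 239). White pot last.

>>> play_rows([
  [20,[-3,0.5,0],[0,0,0]],
  [20,[-7,1.1,0],[0,0,0]],
  [20,[-11,1.7,0],[0,0,0]],
  [20,[-15,2.3,0],[0,0,0]],
  [20,[-19,3,0],[0,0,0]],
  [20,[-23,3.6,0],[0,0,0]],
  [20,[-27,4.2,0],[0,0,0]],
  [20,[-31,4.8,0],[0,0,0]],
  [20,[-35,5.5,0],[0,0,0]],
  [20,[-39,6.1,0],[0,0,0]],
  [20,[-43,6.7,0],[0,0,0]],
  [20,[-46.8,7.3,0],[0,0,0]],
])

```text
clock: 22.9
eef_pos: [585.4, -295.9, 138.5]
tcp_rot: [-3.139, -0.001, 1.57]
contact_force: [1.3, -0.1, -0.1]
opening: 0.921
```

>>> play_rows([
  [20,[0,0,0],[0,0,0]],
  [20,[0,0,2],[0,0,0]],
  [20,[0,0,2.8],[0,0,0]],
  [20,[0,0,2.8],[0,0,0]],
])

```text
clock: 23.23
eef_pos: [584.0, -292.8, 108.6]
tcp_rot: [-3.136, -0.003, 1.571]
contact_force: [-1.2, 0.2, -0.2]
opening: 0.92
```

```bash
python3 - <<'E'
from held import *
e,w,h,im,d,c=held('w18')
rimfit(w,e,586.5,-294,45)
E
```

```text
t 23.2333 eef [ 584.  -292.8  108.6] rot [-3.136e+00 -3.000e-03  1.571e+00] F [-1.2  0.2 -0.2] op 0.92
rim top 63.0 [ 586.5 -294. ] 24.7 1736
```

View pics/w18.png

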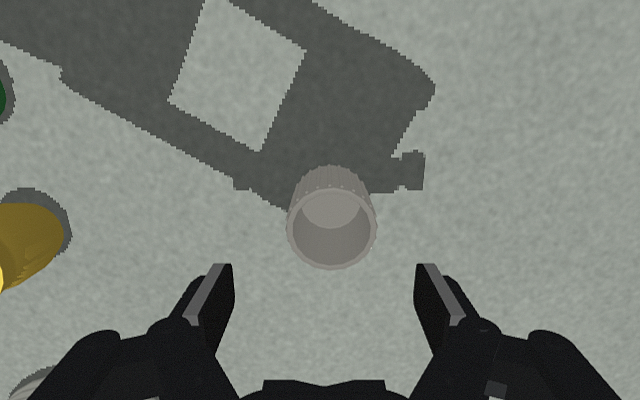

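White pot at (332,215), between the fingers.

>>> play_rows([
  [20,[0,0,3],[0,0,0]],
  [20,[0,0,6],[0,0,0]],
  [20,[0,0,8.5],[0,0,0]],
  [20,[0,0,9.9],[0,0,0]],
  [20,[0,0,9.9],[0,0,0]],
  [140,[0,0,9.9],[0,0,0]],
  [140,[0,0,9.9],[0,0,0]],
  [140,[0,0,9.9],[0,0,0]],
  [140,[0,0,9.9],[0,0,0]],
  [140,[0,0,9.9],[0,0,0]],
])

```text
clock: 24.12
eef_pos: [587.8, -294.6, 15.3]
tcp_rot: [3.139, 0.001, 1.571]
contact_force: [0.6, 0.0, 7.2]
opening: 0.629
```

>>> play_rows([
  [140,[0,0,0],[0,0,0]],
  [140,[0,0,-1],[0,0,0]],
  [140,[0,0,-3],[0,0,0]],
  [140,[0,0,-6],[0,0,0]],
  [140,[0,0,-9.5],[0,0,0]],
  [140,[0,0,-13],[0,0,0]],
  [140,[0,0,-13],[0,0,0]],
  [140,[0,0,-13],[0,0,0]],
])

```text
clock: 24.78
eef_pos: [587.9, -294.7, 146.6]
tcp_rot: [3.137, 0.002, 1.571]
contact_force: [-0.1, -0.9, -1.5]
opening: 0.628
```

```bash
python3 - <<'E'
from held import *
e,w,h,im,d,c=held('w19')
W=w.reshape(400,640,3)
q=W[215:376,240:405].reshape(-1,3);rimfit(q,e,e[0],e[1],e[2]+25,rad=32)
E
```

```text
t 24.7833 eef [ 587.9 -294.7  146.6] rot [3.137e+00 2.000e-03 1.571e+00] F [-0.1 -0.9 -1.5] op 0.628
rim top 194.1 [ 586.2 -293.8] 24.5 4059
```

View pics/w19.png

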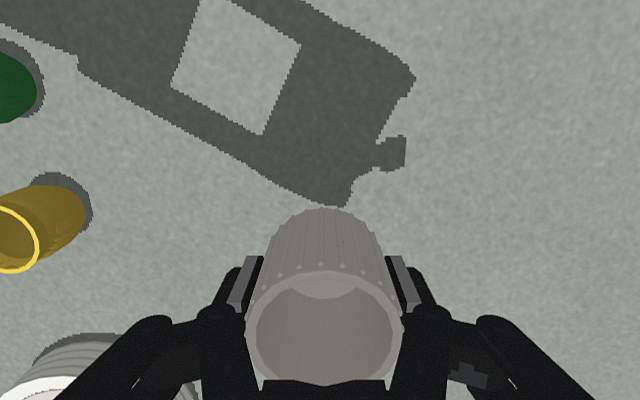

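>>> play_rows([
  [140,[2,0.2,0],[0,0,0]],
  [140,[6,0.4,0],[0,0,0]],
  [140,[10,0.7,0],[0,0,0]],
  [140,[14,1,0],[0,0,0]],
  [140,[18,1.3,0],[0,0,0]],
  [140,[22,1.6,0],[0,0,0]],
  [140,[26,1.9,0],[0,0,0]],
  [140,[30,2.2,0],[0,0,0]],
  [140,[34,2.5,0],[0,0,0]],
  [140,[38,2.8,0],[0,0,0]],
  [140,[42,3.1,0],[0,0,0]],
  [140,[46,3.4,0],[0,0,0]],
])

```text
clock: 25.83
eef_pos: [618.9, 167.6, 141.4]
tcp_rot: [-3.138, 0.001, 1.571]
contact_force: [1.9, -0.9, -1.1]
opening: 0.633
```

>>> play_rows([
  [140,[3.5,0.3,0],[0,0,0]],
  [140,[6,0.5,0],[0,0,0]],
  [140,[7.2,0.5,0],[0,0,0]],
  [140,[7.2,0.5,2],[0,0,0]],
  [140,[7.2,0.5,5],[0,0,0]],
  [140,[7.2,0.5,8],[0,0,0]],
  [140,[7.2,0.5,9.3],[0,0,0]],
  [140,[7.2,0.5,9.3],[0,0,0]],
  [140,[7.2,0.5,9.3],[0,0,0]],
])

```text
clock: 26.58
eef_pos: [624.9, 237.2, 49.5]
tcp_rot: [-3.139, 0.001, 1.57]
contact_force: [0.1, 0.0, -1.0]
opening: 0.631
```

```bash
python3 - <<'E'
from held import *
e,w,h,im,d,c=held('w20')
W=w.reshape(400,640,3)
q=W[215:376,240:405].reshape(-1,3);rimfit(q,e,e[0],e[1],e[2]+25,rad=32)
E
```

```text
t 26.5833 eef [624.9 237.2  49.5] rot [-3.139e+00  1.000e-03  1.570e+00] F [ 0.1  0.  -1. ] op 0.631
rim top 97.0 [623.5 238.1] 24.5 4052
```

View pics/w20.png

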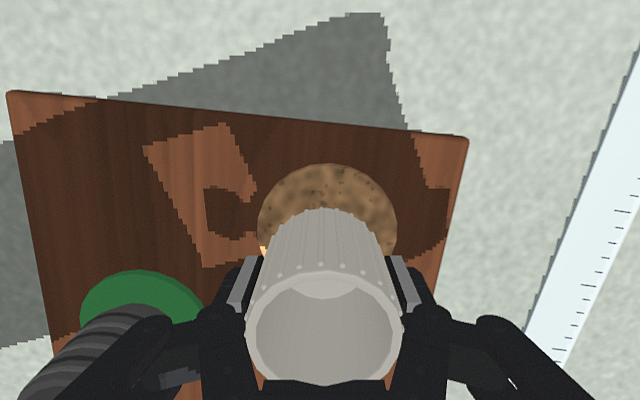

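White pot (623.5, 238.1) is over cork (624, 239).

>>> play_rows([
  [140,[0,0,0.6],[0,0,0]],
  [140,[0,0,1.1],[0,0,0]],
  [140,[0,0,1.5],[0,0,0]],
  [140,[0,0,1.8],[0,0,0]],
  [140,[0,0,1.95],[0,0,0]],
  [140,[0,0,1.95],[0,0,0]],
  [140,[0,0,1.95],[0,0,0]],
])

```text
clock: 27.22
eef_pos: [625.5, 238.0, 31.3]
tcp_rot: [-3.142, 0.0, 1.571]
contact_force: [-2.8, -1.6, 4.5]
opening: 0.626
```

>>> play_rows([
  [140,[0,0,0],[0,0,0]],
  [60,[0,0,0],[0,0,0]],
  [20,[0,0,0],[0,0,0]],
  [20,[0,0,0],[0,0,0]],
  [20,[0,0,-1],[0,0,0]],
  [20,[0,0,-4],[0,0,0]],
  [20,[0,0,-8],[0,0,0]],
  [20,[0,0,-11],[0,0,0]],
  [20,[0,0,-11],[0,0,0]],
  [20,[0,0,-11],[0,0,0]],
])

```text
clock: 28.05
eef_pos: [627.1, 238.6, 143.9]
tcp_rot: [3.137, -0.002, 1.571]
contact_force: [0.2, -0.5, -0.4]
opening: 0.922
```

>>> play_rows([
  [20,[-4,0,-3],[0,0,0]],
  [20,[-8,0,-7],[0,0,0]],
  [20,[-11,-1,-10],[0,0,0]],
  [20,[-14,-3,-13],[0,0,0]],
  [20,[-17,-5,-15],[0,0,0]],
  [20,[-20,-6,-15],[0,0,0]],
  [20,[-20,-6,-15],[0,0,0]],
  [20,[-20,-6,-15],[0,0,0]],
])

```text
clock: 28.72
eef_pos: [564.4, 35.3, 291.4]
tcp_rot: [3.141, 0.001, 1.568]
contact_force: [0.4, -0.0, 0.4]
opening: 0.917
```

```bash
python3 - <<'E'
from held import *
e,w,h,im,d,c=held('w21')
for k,a in dict(terra=(495.5,14.5,70),blue=(606,74,60),grey=(512,174.5,60),white=(624,238,60)).items():
    try: print(k,end=' ');rimfit(w,e,*a,rad=38)
    except Exception as x: print('n/a')
for n in ('side','scene'):
    c=calibration(n);im,d=grab_frame(n);save(n+'9',im);w=cloud(d,c).reshape(-1,3)
    print(n)
    for k,a in dict(terra=(495.5,14.5,70),blue=(606,74,60),grey=(512,174.5,60),white=(624,238,60),planter=(547,447,112)).items():
        try: print(k,end=' ');rimfit(w,e,*a,rad=100 if k=='planter' else 38)
        except Exception as x: print('n/a')
E
```

```text
t 28.7167 eef [564.4  35.3 291.4] rot [3.141e+00 1.000e-03 1.568e+00] F [ 0.4 -0.   0.4] op 0.917
terra rim top 89.2 [495.5  14.3] 24.7 563
blue rim top 79.2 [605.8  74.2] 25.4 641
grey rim top 79.4 [511.7 173.6] 24.7 519
white n/a
side
terra rim top 90.3 [496.9  10.2] 24.6 45
blue rim top 79.8 [607.3  70.3] 25.8 40
grey rim top 79.4 [512.9 170. ] 24.9 39
white rim top 79.3 [625.6 233.8] 24.6 36
planter rim top 131.4 [546.5 444.5] 60.9 76
scene
terra rim top 90.3 [498.1  14.7] 24.7 62
blue rim top 80.4 [609.   74.5] 25.6 78
grey rim top 80.5 [515.1 174.6] 24.9 73
white rim top 80.1 [626.8 238.1] 24.8 101
planter rim top 132.3 [548.7 449. ] 60.7 390
```

View pics/w21.png

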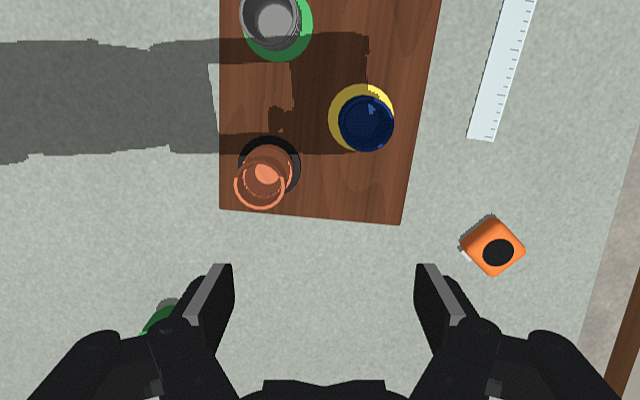

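View pics/scene9.png

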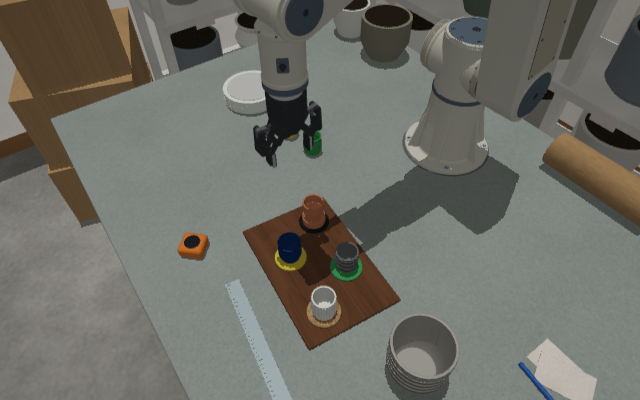

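All four pots stand upright on their coasters (scene view: terracotta 314,212; blue 290,248; grey 346,260; white 324,304). They match the coaster centres to within about 3 mm in each camera, the planter hasn't moved, and the gripper is clear. Handing in.

```bash
python3 -c "
from rig import r,readout
print(readout.sense()['qvel'].round(3)); print(r.sign_off())"
```

```text
[ 0.017  0.014 -0.006 -0.002  0.001 -0.004]
the job is handed in; nothing more can be done
None
```

The board is laid out and I handed the job in at about 29 s of the 115 s allowed. The terracotta saucer is on the slate coaster with the terracotta pot in it. The other three read white (cork), grey (green), blue (yellow) from left to right.

**Positions:** each pot measured within about 3 mm of its coaster's centre. The saucer measured about 1 mm off the slate centre before the pot went in, and the pot's axis is about 1 mm from it.

**Heights:** rims read 79–80 mm for the three pots (78 expected) and 89–90 mm for the terracotta pot (88 expected). The cameras read 1–2 mm high throughout, so everything is seated.

**Clearances:** the planter's position matched its starting measurement to under 1 mm. The gripper was about 200 mm above the pots and touching nothing.

**Disagreements:**
- The side camera puts everything about 4 mm to the right of where the wrist camera does, the coasters by about 2 mm. The scene camera puts everything 2–3 mm farther away. I went by the wrist camera.
- The white pot was outside the last wrist picture, so only the scene and side views confirm it at the end.
- The terracotta pot was pressed into the saucer with about 29 N on the tool before release. That was the highest reading I saw, and it is below the limits.

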